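# Stack the empty tote over the cut glass

## Task

Pick up the empty tote, turn it half round and stack it on the tote that holds the two glass cups: its seats are no longer quite where they should be (the old tote has bowed), so feel the four feet down into them, then press gently and evenly until it is fully home under the lower tote's two spring catches. A light push is enough, so do not drop it or lean on it. It must never nest down onto the glass; leave the loaded tote where it stands, and the cups and the other things on the bench alone.

Things in the scene. Friction and masses are not known exactly. Their poses are not given: they have to be found in the camera images.
- empty_grip (a point): Centre of the empty tote's grip rib: an upright fin right across the tote's middle, 12 mm thick along x, top 16 mm above this point, thicker from 16 mm below it; 80 mm free on both sides. Grey plastic tote, 244 x 162 x 97 mm, 0.22 to 0.37 kg. Rim 45 mm above this point, inner floor 37 and feet 52 mm below. x: along the tote towards its wide lip; z up.
- empty_lip (a point): Top of the empty tote's wide end lip, on its centre line, level with the rim, 120 mm from the grip rib. Each tote has a wide (18 mm) lip at one end and a narrow (5 mm) one at the other, which tells how it is turned.
- empty_foot (a point): Underside of one of the empty tote's four square-edged feet (16 mm along x, 9 along y, 12 high). In that tote's frame, from its middle, the feet lie at x = -64 and +32, y = -50.5 and +50.5 mm; this is the one at -64, +50.5, and 52 mm below the grip point.
- loaded: The tote with the cups, loose on the bench, same model as the empty one; origin at its middle, level with its feet's underside; x towards its wide lip, z up. Wide lips at the same end: an upper tote nests down onto the cups. Wide lips at opposite ends, feet over seats: it drops into the four seats and it stands 60 mm higher (its grip point 112 mm above this origin).
- loaded_seat (a point): Design place of the floor of one of the four seats: on columns inside the loaded tote's long walls, x = +64 and -32, y = -50.5 and +50.5 mm, 60 mm above its origin; this is the one at +64, -50.5. A seat is a U, open towards the tote's middle, sides 3 mm thick and 11 high with square edges, 1.5 mm play round a foot. The old tote has bowed: all four seats lie up to 5.5 mm off in y, together.
- loaded_catch (a point): Nose of one of the loaded tote's two spring catches, in the middle of its end walls; this one at the wide-lip end, 100 mm from the middle. From about 10 mm above home an upper tote's floor edge pushes both 2 mm outwards; they snap back over it 1.6 mm above home. Passing both takes a push of 3 to 8 N together, beyond the tote's weight; more than 30 N between the totes is too much.
- cup1_center (a point): Centre of a green cut-glass cup, 53 mm across, 50 mm high, standing in the loaded tote's compartment on the narrow-lip side. Its rim is 65 mm above the underside of that tote's feet.
- cup2_center (a point): Centre of the other green glass cup, alike, in the compartment on the wide-lip side.
- jar: Bystander: green glass jar with a white cap, 72 mm across, 85 mm high; origin under its centre.
- stone: Bystander: grey whetstone, 110 x 45 x 24 mm; origin under its centre.
- wheel: Bystander: small grey grinding wheel lying flat, 68 mm across, 16 mm thick; origin under its centre.

How it is judged (in metres and radians):
At the end, for the whole second after the job is handed in: The empty tote stands half turned on the loaded one, at rest on all four seats: 60 mm above it within 1.6 mm (that is, under both catches), in line within 3 mm lengthwise and 9 mm sideways, level with it within 0.02 rad; the loaded tote flat on the bench with both cups upright in it (z of empty_grip in the frame of loaded between 0.11 and 0.1136 m and x of empty_grip in the frame of loaded between -0.003 and 0.003 m and y of empty_grip in the frame of loaded between -0.009 and 0.009 m and x of empty_lip in the frame of loaded below -0.1 m and angle between the z axis of empty_grip and the z axis of loaded, either way round below 0.02 rad and angle between loaded's own z axis and vertical below 0.03 rad and height (world z) of loaded below 0.004 m and linear speed of loaded below 0.01 m/s and horizontal distance between each of cup1_center, cup2_center and loaded below 0.085 m and angle between each of cup1_center, cup2_center's own z axis and vertical below 0.1 rad); the robot touches nothing.
It fails at once if the totes are pressed together or dropped on one another with more than 30 N (contact force between empty and loaded above 30 N).
It fails at once if the empty tote or the robot bears on a glass cup (contact force between any of empty, the arm, the fingers and cup1 above 1 N or contact force between any of empty, the arm, the fingers and cup2 above 1 N).
It fails at once if the loaded tote is shoved more than 25 mm from its place (distance of loaded from where it was at the start of the episode above 0.025 m).
It fails at once if a bystander is moved more than 20 mm (distance of any of jar, stone, wheel from where it was at the start of the episode above 0.02 m).
It also fails if it takes over 69 s, if anything falls off the work surface, if the arm or the gripper's body presses on something with over 40 N, if the wrist force passes 120 N, or if a joint passes its speed limit or range.

## Robot

A 6-joint arm with a two-finger parallel gripper is mounted at the origin on the work surface. World frame = base frame: x ahead of the robot, y to its left, z up, the work surface at z = 0. Lengths are in m, angles in degrees, forces in N, time in s.
With the tool pointing down it reaches from about 0.35 to 0.875 m from the base axis. Payload 4.2 kg.
Tool frame: the origin (TCP) lies at the very end of the fingers, on their centre line; the grasp point (between the pads) lies 19 mm behind it (tcp_to_grasp is the z of the grasp point in the tool frame, in m); z points along the fingers, y is the direction in which the jaws open and shut (so a half turn about z gives the same grasp; the last joint's range is limited). The gripper opens to 87 mm and grips with 3 to 60 N. Pads are 19 mm wide; open, the fingers measure 117 mm over their backs; the gripper's body (75 mm by 190 mm) begins 51 mm behind the grasp point.
Start: joints at [14.817, 22.042, 0.453, 0, -68.411, -14.817], TCP at [0.625, 0, 0.223] pointing down, gripper open.
Joint ranges: [-179.83, 179.83], [-69.29, 118.12], [-61.27, 80.66], [-181.25, 117.63], [-171.15, -9.14], [-177.46, 177.46]. Speed limits (degrees/s): [159.86, 159.86, 180, 180, 180, 180].

## Interface

Orientations are given as a 3x3 rotation matrix whose columns are the frame's x, y, z axes.
In Python, from station import sense, capture, camera_params, finish_job, tcp_to_grasp gives the robot as it stands.
- The arm moves only by the shell command python3 -m inch 'ROWS'. ROWS is JSON, a list of rows, each an object of numbers: "jaw": the closure in counts, from 0 (fully open) to 255 (shut); "x", "y", "z": the shift along the world's x, y, z normalised to -1 to 1, where 1 is 0.06 m; "ax", "ay", "az": the turn, a rotation vector about the world's x, y, z normalised to -1 to 1, where 1 is 10 degrees. A call has 1 to 12 rows; each row shifts and turns the pose as measured when the row begins; what a row does not reach is not made up. A row lasts 1/8 s, in which the tool goes at most 62.5 mm and 10.7 degrees, less where a joint would pass 70% of its speed; a pose out of reach is approached as far as the arm can. A call with a number of a shift or a turn outside -1 to 1 is refused whole. A call with a gripper value outside its range is refused whole. The fingers move at their own pace and stop on an object; the grip force is fixed at half the most. Time passes only in rows, so rows that do not move let the fingers close. It gives the time, the measured TCP pose, the force and the opening at its end, in the units of the state.
- sense(): the state, without advancing time (a new reading comes with each control period).
- capture(name): name is "scene" or "side" or "wrist"; returns the picture (420x560x3 uint8, red, green, blue); there is no depth.
- camera_params(name): a dict with "vfov" (degrees; the focal length in pixels is half the picture's height over the tangent of half this angle, whatever the lens; pixels are square), "cx", "cy" (the principal point, pixels), "D" ([k1, k2, p1, p2, k3] as OpenCV has them; the pictures are not rectified), "R" (3x3) and "t" (3): a world point X has camera coordinates R X + t. Camera axes: x right, y down, z forward; pixel columns grow to the right and rows downward; lengths in m; the calibration is good to about 2 mm. A picture is of the moment at which its call begins: read the wrist's pose just before it. camera_params takes no time and is no camera call; for the wrist camera it gives the pose at the moment of the call.
- finish_job(): hands the job in, once; it reports no verdict.
The state is a dict: "time_s": time; "joints": joint angles; "joint_velocities": joint speeds; "effort": joint torques, N m; "tcp_pos": TCP position; "ee_rot": TCP orientation; "wrist_force": force on the tool from outside, world axes, zero at the start; "moment": the same for the moment, N m; "gripper_width": opening from 0.0 (shut) to 1.0 (fully open).
Only numpy, scipy, OpenCV 4.12 (cv2) and the standard library are available. Lean on these libraries where they do the work, as an engineer would, in place of code of your own. Each camera call takes 0.05 s, during which the arm holds its last target.

## Working session

There is one attempt and no reset: what is moved stays moved. The work goes in short steps, Python scripts to look and compute and a shell command to move; the robot and the scene stay as the last step left them, time stands still between calls to the robot, and variables do not carry over. Pictures are saved under pics/ and viewed, and the job is handed in when it is done.

```bash
ls; mkdir -p pics; python3 - <<'E'
from station import *
import cv2
s=sense();print({k:(v if not hasattr(v,'round') else v) for k,v in s.items()});print(tcp_to_grasp)
for n in ["scene","side","wrist"]:
    p=camera_params(n);print(n,p)
    cv2.imwrite(f"pics/{n}0.png",capture(n)[:,:,::-1])
E
```

```text
pics
{'time_s': 0.0, 'joints': array([ 1.48162100e+01,  2.20880833e+01,  3.80972917e-01, -2.96383753e-02,
       -6.84115107e+01, -1.48177970e+01]), 'joint_velocities': array([-0.15218082, -0.02627743,  0.02523945,  0.05700536, -0.10565772,
       -0.11085072]), 'effort': array([ 5.69075401e-04, -3.90661991e+01,  1.87403029e+01,  4.22001421e+00,
        1.09914420e-02, -1.81494070e-04]), 'tcp_pos': array([6.24399679e-01, 1.91005210e-05, 2.21494290e-01]), 'ee_rot': array([[-2.18455974e-04, -9.99997720e-01, -2.12444617e-03],
       [-9.99999974e-01,  2.18593289e-04, -6.44034586e-05],
       [ 6.48677014e-05,  2.12443205e-03, -9.99997741e-01]]), 'wrist_force': array([0.21448223, 0.99608943, 1.51916422]), 'moment': array([ 0.02500799, -0.00984702, -0.01804676]), 'gripper_width': 1.0016445124738818}
-0.0187
scene {'vfov': 44.59963065477589, 'cx': 283.8666812116254, 'cy': 209.96674718858432, 'D': array([-0.0313297,  0.       ,  0.       ,  0.       ,  0.       ]), 'R': array([[-0.64002792,  0.76828805, -0.00988616],
       [ 0.48845947,  0.39691531, -0.77708788],
       [-0.59310336, -0.50218693, -0.62931446]]), 't': array([ 0.3818404 , -0.21367487,  1.92105351])}
side {'vfov': 56.704550608713696, 'cx': 276.6872781651668, 'cy': 214.6963880600103, 'D': array([-0.09013087,  0.        ,  0.        ,  0.        ,  0.        ]), 'R': array([[ 0.97898101, -0.20382707,  0.00712119],
       [-0.1410135 , -0.7016875 , -0.6983909 ],
       [ 0.14734782,  0.68270724, -0.7156811 ]]), 't': array([-0.55014016,  0.14827311,  1.17919215])}
wrist {'vfov': 71.34804795419362, 'cx': 282.0628829482971, 'cy': 210.79565408531911, 'D': array([-0.03164232,  0.        ,  0.        ,  0.        ,  0.        ]), 'R': array([[-0.9999962 ,  0.00137423,  0.00239135],
       [ 0.00195338,  0.96498298,  0.26230522],
       [-0.00194714,  0.26230889, -0.964982  ]]), 't': array([ 0.62444242, -0.03170589,  0.39056218])}
```

View pics/scene0.png

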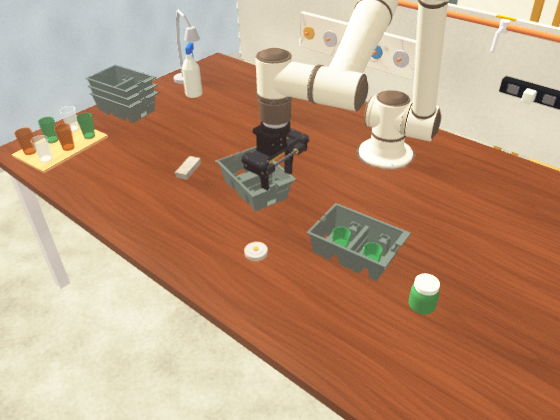

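View pics/side0.png

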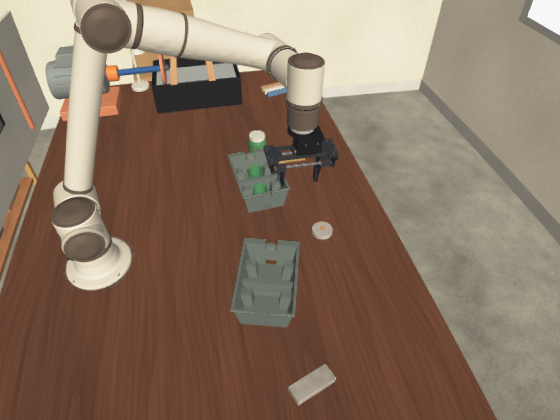

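View pics/wrist0.png

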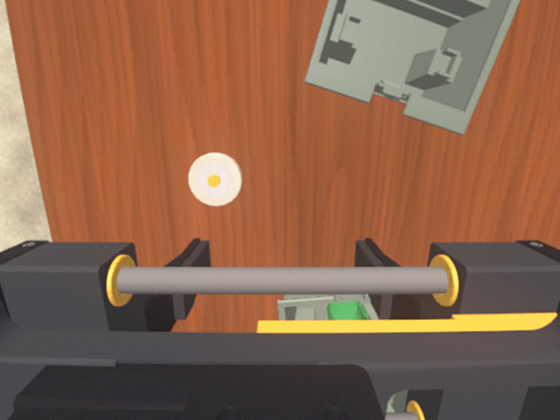

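```bash
python3 - <<'E'
import cv2
a=cv2.imread("pics/side0.png");
cv2.imwrite("pics/c1.png",cv2.resize(a[225:335,215:320],None,fx=5,fy=5,interpolation=cv2.INTER_CUBIC))
cv2.imwrite("pics/c2.png",cv2.resize(a[120:220,215:320],None,fx=5,fy=5,interpolation=cv2.INTER_CUBIC))
a=cv2.imread("pics/scene0.png");
cv2.imwrite("pics/c3.png",cv2.resize(a[200:290,300:420],None,fx=5,fy=5,interpolation=cv2.INTER_CUBIC))
cv2.imwrite("pics/c4.png",cv2.resize(a[130:215,205:310],None,fx=5,fy=5,interpolation=cv2.INTER_CUBIC))
E
```

```text
(no output)
```

View pics/c1.png

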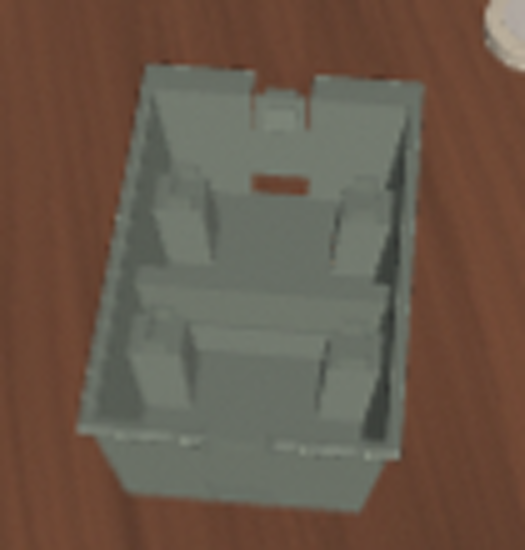

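View pics/c2.png

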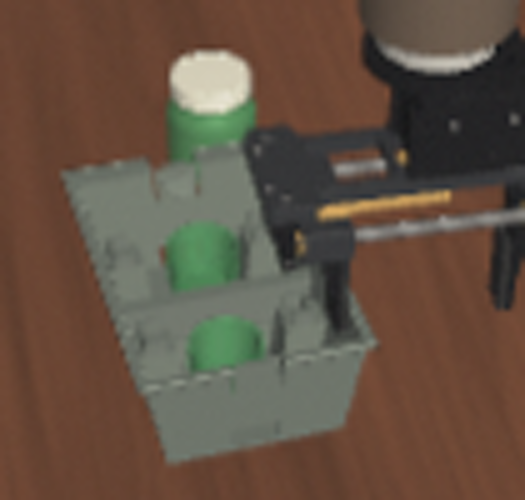

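View pics/c3.png

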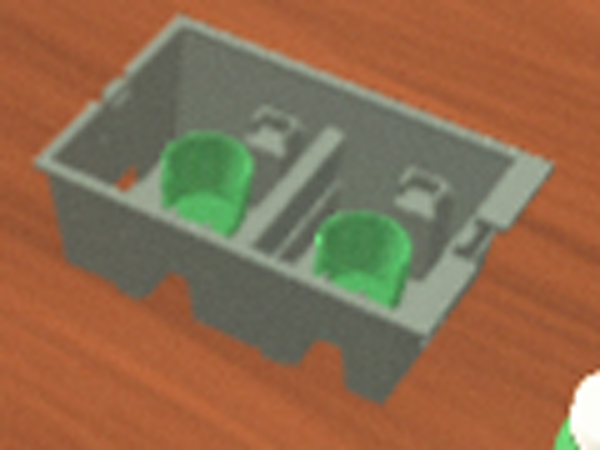

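View pics/c4.png

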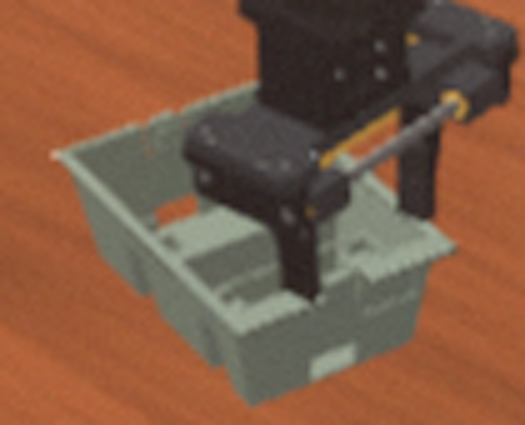

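```bash
cat > h.py <<'E'
import numpy as np, cv2
from scipy.optimize import least_squares
def K(p,h=420):
    f=h/2/np.tan(np.radians(p["vfov"]/2)); return np.array([[f,0,p["cx"]],[0,f,p["cy"]],[0,0,1]])
def proj(p,X):
    rv,_=cv2.Rodrigues(p["R"]); return cv2.projectPoints(np.asarray(X,float).reshape(-1,1,3),rv,p["t"],K(p),p["D"])[0].reshape(-1,2)
def unproj(p,uv,z):
    n=cv2.undistortPoints(np.asarray(uv,float).reshape(-1,1,2),K(p),p["D"]).reshape(-1,2)
    d=np.c_[n,np.ones(len(n))]@p["R"]; C=-p["R"].T@p["t"]
    return C+d*((z-C[2])/d[:,2])[:,None]
def pose(x,y,yaw,L,z=0):
    L=np.asarray(L,float); c,s=np.cos(yaw),np.sin(yaw)
    return L@np.array([[c,s,0],[-s,c,0],[0,0,1]])+[x,y,z]
def fit(obs,x0):  # obs list of (p, uv, local)
    f=lambda q: np.concatenate([(proj(p,pose(*q[:3],l))-u).ravel() for p,u,l in obs])
    r=least_squares(f,x0,loss='soft_l1'); return r.x, f(r.x).reshape(-1,2)
E
python3 - <<'E'
from h import *
from station import *
S=camera_params("side");C=camera_params("scene")
rim=np.array([[129,81,97],[129,-81,97],[-115,-81,97],[-115,81,97]])/1e3
u=np.array([[148,67],[423,86],[398,457],[80,431]])/5+[215,225]
print(unproj(S,u,.097).round(4))
q,r=fit([(S,u,rim)],[.6,-.2,1.5]);print(q,r.round(1))
ul=np.array([[70,175],[375,345],[145,390]])/5+[215,120]
# scene loaded: wide +x end: far-left corner(553,163)=y+? , (428,333); narrow (38,160),(180,17)
uc=np.array([[553,163],[428,333],[38,160],[180,17]])/5+[300,200]
print(unproj(C,uc,.097).round(4)); print(unproj(S,ul,.097).round(4))
q,r=fit([(C,uc,rim[[1,0,3,2]])],[.6,.2,1.5]);print(q,r.round(1))
q,r=fit([(C,uc,rim[[1,0,3,2]]),(S,ul,rim[[0,2,3]])],[.6,.2,1.5]);print(q,r.round(1))
E
```

```text
[[ 0.451  -0.0737  0.097 ]
 [ 0.6037 -0.1192  0.097 ]
 [ 0.5336 -0.3487  0.097 ]
 [ 0.3823 -0.3033  0.097 ]]
[ 0.49074804 -0.21706241  1.27772818] [[-0.4 -0.9]
 [ 0.4 -0.7]
 [ 0.8  0.5]
 [-0.9  0.3]]
[[0.4472 0.337  0.097 ]
 [0.606  0.352  0.097 ]
 [0.6265 0.1125 0.097 ]
 [0.4708 0.0994 0.097 ]]
[[0.454  0.3313 0.097 ]
 [0.6285 0.1086 0.097 ]
 [0.4743 0.0956 0.097 ]]
[0.52766321 0.21374234 2.68972131] [[  1.9   0.9]
 [ -4.8 -65.6]
 [  0.5  -8.7]
 [ -0.5  56.1]]
[0.53663297 0.2174343  1.71681103] [[-21.8  33.1]
 [ 25.5 -36.3]
 [ 25.9 -29.2]
 [-29.1  30.3]
 [ -4.5   0.2]
 [  1.   -1.6]
 [ -0.1   0.8]]
```

```bash
python3 -m inch '[{"x":0.12,"y":0.41,"z":0.1,"az":-0.95},{"x":0.12,"y":0.41,"z":0.1,"az":-0.95},{"x":0.12,"y":0.41,"z":0.1,"az":-0.95},{"x":0.12,"y":0.41,"z":0.1,"az":-0.95},{"x":0.12,"y":0.41,"z":0.1,"az":-0.95},{"x":0.12,"y":0.41,"z":0.1,"az":-0.95},{"x":0.12,"y":0.41,"z":0.1,"az":-0.95},{"x":0.12,"y":0.41,"z":0.1,"az":-0.95},{"x":0.12,"y":0.41,"z":0.1,"az":-0.95},{},{}]'; python3 - <<'E'
from station import *
import cv2,pickle
for n in ["wrist","side"]:
    p=camera_params(n);im=capture(n)[:,:,::-1];cv2.imwrite(f"pics/{n}1.png",im);pickle.dump(p,open(f"{n}1.pkl","wb"))
s=sense();print(s["tcp_pos"],s["ee_rot"],s["wrist_force"],s["joints"])
E
```

```text
[6.24723353e-01 8.07607466e-06 2.22054560e-01] [[-6.63092918e-05 -9.99999489e-01 -1.00871598e-03]
 [-9.99999994e-01  6.63995368e-05 -8.94319855e-05]
 [ 8.94989181e-05  1.00871005e-03 -9.99999487e-01]] [0.35391813 0.52713669 1.10411845] [ 1.48163469e+01  2.20652872e+01  4.20581330e-01 -1.05669733e-02
 -6.84124783e+01 -1.48162560e+01]$[0]: bad value
```

View pics/wrist1.png

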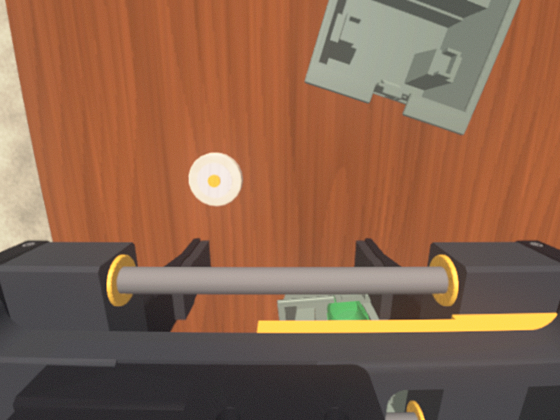

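```bash
python3 -m inch '[{"jaw":0,"x":0.12,"y":0.41,"z":0.1,"ax":0,"ay":0,"az":-0.95},{"jaw":0,"x":0.12,"y":0.41,"z":0.1,"ax":0,"ay":0,"az":-0.95},{"jaw":0,"x":0.12,"y":0.41,"z":0.1,"ax":0,"ay":0,"az":-0.95},{"jaw":0,"x":0.12,"y":0.41,"z":0.1,"ax":0,"ay":0,"az":-0.95},{"jaw":0,"x":0.12,"y":0.41,"z":0.1,"ax":0,"ay":0,"az":-0.95},{"jaw":0,"x":0.12,"y":0.41,"z":0.1,"ax":0,"ay":0,"az":-0.95},{"jaw":0,"x":0.12,"y":0.41,"z":0.1,"ax":0,"ay":0,"az":-0.95},{"jaw":0,"x":0.12,"y":0.41,"z":0.1,"ax":0,"ay":0,"az":-0.95},{"jaw":0,"x":0.12,"y":0.41,"z":0.1,"ax":0,"ay":0,"az":-0.95},{"jaw":0,"x":0,"y":0,"z":0,"ax":0,"ay":0,"az":0}]'; python3 - <<'E'
from station import *
import cv2,pickle
for n in ["wrist","side"]:
    p=camera_params(n);im=capture(n)[:,:,::-1];cv2.imwrite(f"pics/{n}1b.png",im);pickle.dump(p,open(f"{n}1b.pkl","wb"))
s=sense();print(s["tcp_pos"],s["ee_rot"],s["wrist_force"],s["joints"])
E
```

```text
time_s: 1.5
tcp_pos: [0.6896, 0.2279, 0.2745]
ee_rot: [[-1.0, -0.027, -0.004], [-0.027, 1.0, 0.004], [0.004, 0.004, -1.0]]
wrist_force: [-0.3, 0.3, -0.1]
gripper_width: 1.0
[0.68920987 0.22617371 0.27441755] [[-0.99962676 -0.02680481 -0.00527697]
 [-0.02682206  0.99963502  0.00322514]
 [ 0.0051886   0.00336547 -0.99998088]] [ 0.34461398 -0.92601114  1.21362397] [  30.7587433    31.10203028   22.57435767   -0.31679015  -81.6377681
 -119.1757242 ]
```

View pics/wrist1b.png

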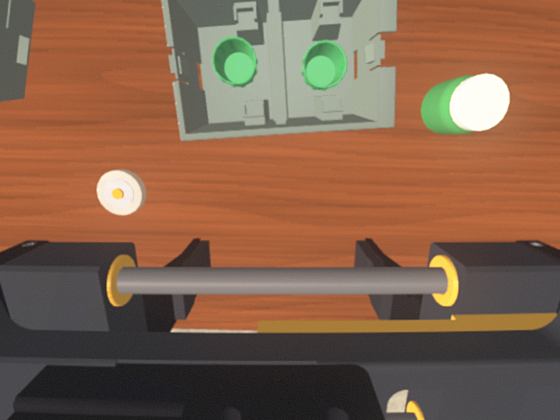

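```bash
python3 -m inch '[{"jaw":0,"x":-0.7,"y":0,"z":-0.3,"ax":0,"ay":0,"az":0},{"jaw":0,"x":-0.7,"y":0,"z":-0.3,"ax":0,"ay":0,"az":0},{"jaw":0,"x":0,"y":0,"z":0,"ax":0,"ay":0,"az":0},{"jaw":0,"x":0,"y":0,"z":0,"ax":0,"ay":0,"az":0}]'; python3 - <<'E'
from station import *
import cv2,pickle
for n in ["wrist","side"]:
    p=camera_params(n);im=capture(n)[:,:,::-1];cv2.imwrite(f"pics/{n}2.png",im);pickle.dump(p,open(f"{n}2.pkl","wb"))
    if n=="wrist":cv2.imwrite("pics/w2c.png",cv2.resize(im[0:240,140:440],None,fx=2.5,fy=2.5,interpolation=cv2.INTER_CUBIC))
E
```

```text
time_s: 2.1
tcp_pos: [0.6021, 0.2215, 0.2361]
ee_rot: [[-1.0, -0.027, -0.008], [-0.027, 1.0, 0.001], [0.008, 0.001, -1.0]]
wrist_force: [-0.4, 0.4, 0.3]
gripper_width: 1.001
```

View pics/w2c.png

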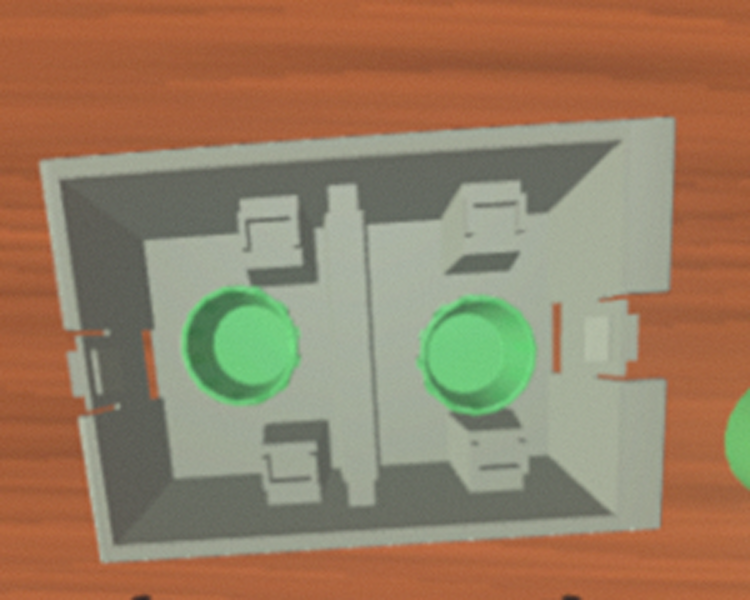

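View pics/side2.png

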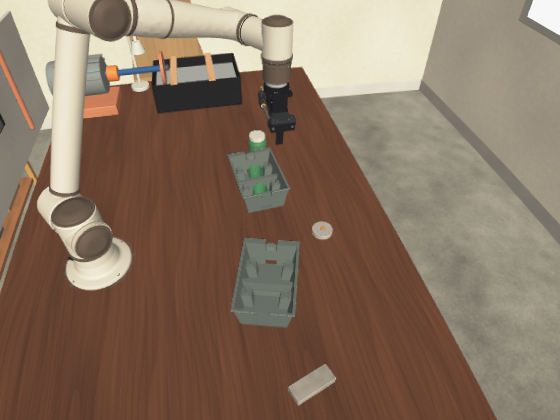

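```bash
python3 - <<'E'
from h import *
import pickle
p=pickle.load(open("wrist2.pkl","rb"));S=pickle.load(open("side2.pkl","rb"))
import station;C=station.camera_params("scene")
rim=np.array([[129,81,97],[129,-81,97],[-115,-81,97],[-115,81,97]])/1e3
u=np.array([[674,117],[660,528],[103,561],[40,160]])/2.5+[140,0]
U=unproj(p,u,.097);print(U.round(4))
uc=np.array([[553,163],[428,333],[38,160],[180,17]])/5+[300,200]
for o in ([(p,u,rim)],[(C,uc,rim)]):
    q,r=fit(o,[.536,.22,1.66]);print(q,r.round(2).tolist())
    if o[0][0] is p: Q=q
im=cv2.imread("pics/wrist2.png")
big=cv2.resize(im[0:240,140:440],None,fx=2.5,fy=2.5,interpolation=cv2.INTER_CUBIC)
def poly(L,c,close=True):
    v=((proj(p,pose(*Q,L))-[140,0])*2.5+0.75)
    cv2.polylines(big,[np.round(v*8).astype(np.int32)],close,c,1,cv2.LINE_AA,3)
poly(rim,(0,0,255))
for sx in(64,-32):
  for sg in(1,-1):
    y0=50.5*sg
    poly(np.array([[sx-9.5,y0-6*sg,71],[sx-9.5,y0+6*sg,71],[sx+9.5,y0+6*sg,71],[sx+9.5,y0-6*sg,71]])/1e3,(255,0,0),False)
    poly(np.array([[sx-12.5,y0-6*sg,71],[sx-12.5,y0+9*sg,71],[sx+12.5,y0+9*sg,71],[sx+12.5,y0-6*sg,71]])/1e3,(0,255,255),False)
poly(np.array([[-6,60,68],[6,60,68],[6,-60,68],[-6,-60,68]])/1e3,(255,0,255))
cv2.imwrite("pics/ov2.png",big)
# back line dark, local coords at z=.071 top edge
inv=lambda X:((X[:,:2]-Q[:2])@np.array([[np.cos(Q[2]),-np.sin(Q[2])],[np.sin(Q[2]),np.cos(Q[2])]]))*1e3
v=np.array([[247,219],[290,216],[473,204],[517,202],[268,482],[310,479],[480,469],[518,466]])/2.5+[140,0]
print(inv(unproj(p,v,.071)).round(1).tolist());print(inv(unproj(p,v,.060)).round(1).tolist())
E
```

```text
[[0.4487 0.3368 0.097 ]
 [0.6087 0.3516 0.097 ]
 [0.6298 0.1118 0.097 ]
 [0.47   0.0968 0.097 ]]
[0.54025421 0.21724563 1.65977685] [[1.89, -0.55], [1.12, 0.69], [-1.67, 1.17], [-1.32, -0.28]]
[0.53757752 0.21760497 1.65896425] [[0.94, -0.01], [0.24, 0.41], [-1.08, -0.0], [-0.22, -1.06]]
[[-40.2, 57.9], [-22.1, 57.9], [54.6, 57.9], [73.0, 57.6], [-41.7, -54.6], [-22.4, -54.4], [55.1, -54.7], [72.4, -54.4]]
[[-41.6, 59.6], [-22.9, 59.6], [56.4, 59.5], [75.4, 59.3], [-43.1, -56.7], [-23.2, -56.5], [56.8, -56.8], [74.7, -56.5]]
```

View pics/ov2.png

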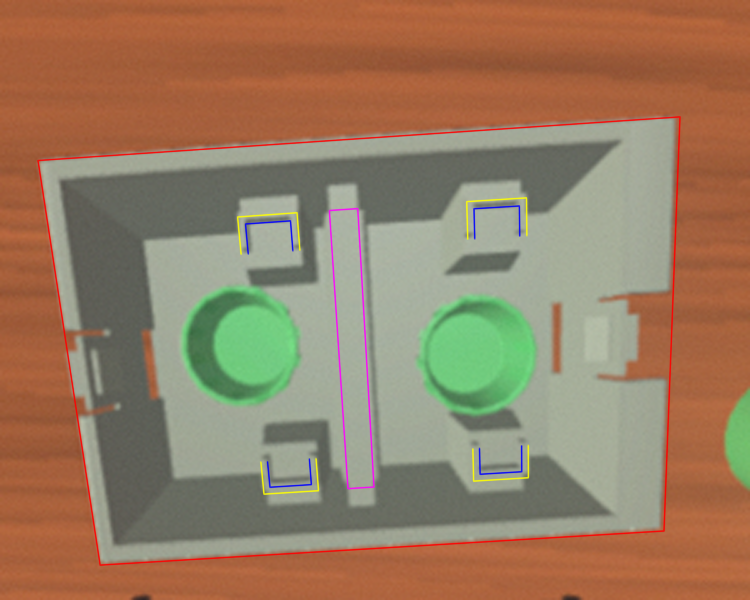

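```bash
python3 -m inch '[{"jaw":0,"x":-0.18,"y":-0.44,"z":0,"ax":0,"ay":0,"az":1},{"jaw":0,"x":-0.18,"y":-0.44,"z":0,"ax":0,"ay":0,"az":1},{"jaw":0,"x":-0.18,"y":-0.44,"z":0,"ax":0,"ay":0,"az":1},{"jaw":0,"x":-0.18,"y":-0.44,"z":0,"ax":0,"ay":0,"az":1},{"jaw":0,"x":-0.18,"y":-0.44,"z":0,"ax":0,"ay":0,"az":1},{"jaw":0,"x":-0.18,"y":-0.44,"z":0,"ax":0,"ay":0,"az":1},{"jaw":0,"x":-0.18,"y":-0.44,"z":0,"ax":0,"ay":0,"az":1},{"jaw":0,"x":-0.18,"y":-0.44,"z":0,"ax":0,"ay":0,"az":1},{"jaw":0,"x":-0.18,"y":-0.44,"z":0,"ax":0,"ay":0,"az":1},{"jaw":0,"x":-0.18,"y":-0.44,"z":0,"ax":0,"ay":0,"az":1},{"jaw":0,"x":-0.18,"y":-0.44,"z":0,"ax":0,"ay":0,"az":1},{"jaw":0,"x":-0.18,"y":-0.44,"z":0,"ax":0,"ay":0,"az":1}]'
```

```text
time_s: 3.7
tcp_pos: [0.4847, -0.1044, 0.2421]
ee_rot: [[0.58, -0.815, 0.01], [-0.815, -0.58, 0.006], [0.001, -0.011, -1.0]]
wrist_force: [-1.0, -1.3, -0.5]
gripper_width: 1.0
```

```bash
python3 -m inch '[{"jaw":0,"x":-0.22,"y":-0.38,"z":-0.05,"ax":0,"ay":0,"az":0.92},{"jaw":0,"x":-0.22,"y":-0.38,"z":-0.05,"ax":0,"ay":0,"az":0.92},{"jaw":0,"x":-0.22,"y":-0.38,"z":-0.05,"ax":0,"ay":0,"az":0.92},{"jaw":0,"x":-0.22,"y":-0.38,"z":0,"ax":0,"ay":0,"az":0.92},{"jaw":0,"x":0,"y":0,"z":0,"ax":0,"ay":0,"az":0},{"jaw":0,"x":0,"y":0,"z":0,"ax":0,"ay":0,"az":0},{"jaw":0,"x":0,"y":0,"z":0,"ax":0,"ay":0,"az":0}]'; python3 - <<'E'
from station import *
import cv2,pickle
for n in ["wrist"]:
    p=camera_params(n);s=sense();im=capture(n)[:,:,::-1];cv2.imwrite(f"pics/{n}3.png",im);pickle.dump((p,s),open(f"{n}3.pkl","wb"))
    if n=="wrist":cv2.imwrite("pics/w3c.png",cv2.resize(im[0:240,140:440],None,fx=2.5,fy=2.5,interpolation=cv2.INTER_CUBIC))
E
```

```text
time_s: 4.58
tcp_pos: [0.437, -0.2025, 0.237]
ee_rot: [[0.956, -0.292, 0.015], [-0.292, -0.956, 0.011], [0.011, -0.015, -1.0]]
wrist_force: [-0.7, 0.2, 0.3]
gripper_width: 1.002
```

View pics/w3c.png

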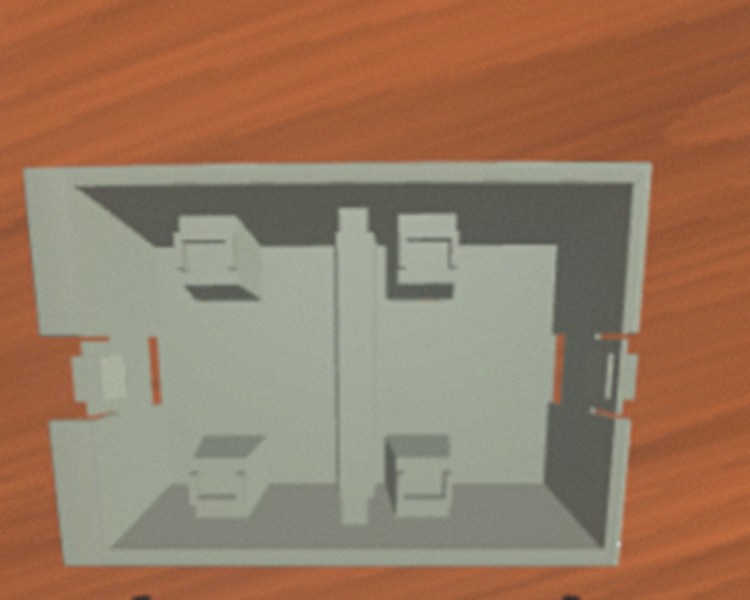

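```bash
python3 - <<'E'
from h import *
import pickle
p2=pickle.load(open("wrist2.pkl","rb"));p3,s3=pickle.load(open("wrist3.pkl","rb"))
rim=np.array([[129,81,97],[129,-81,97],[-115,-81,97],[-115,81,97]])/1e3
u2=np.array([[674,117],[660,528],[103,561],[40,160]])/2.5+[140,0]
u3=np.array([[66,565],[25,170],[652,163],[619,565]])/2.5+[140,0]
for p,u,g in((p2,u2,[.54,.217,1.66]),(p3,u3,[.491,-.217,1.278])):
    q,r=fit([(p,u,rim)],g);print(q,r.round(2).tolist())
    f=lambda q:(proj(p,pose(*q[:3],rim,q[3]))-u).ravel()
    r=least_squares(f,list(g)+[0]);print(r.x,r.fun.round(2))
    print(np.degrees(r.x[2]))
p=p3;Q=fit([(p,u3,rim)],[.491,-.217,1.278])[0]
inv=lambda X:((X[:,:2]-Q[:2])@np.array([[np.cos(Q[2]),-np.sin(Q[2])],[np.sin(Q[2]),np.cos(Q[2])]]))*1e3
# seats back: dark line
v=np.array([[183,241],[226,240],[408,239],[451,239],[197,497],[238,496],[404,497],[445,497],[339,220],[368,220],[343,515],[368,515]])/2.5+[140,0]
print(inv(unproj(p,v[:8],.071)).round(1).tolist(),inv(unproj(p,v[8:],.068)).round(1).tolist())
d=s3["tcp_pos"][:2]-Q[:2];R=s3["ee_rot"];print("tcp-tote",d,"in tool",d@R[:2,:2])
E
```

```text
[0.54025421 0.21724563 1.65977685] [[1.89, -0.55], [1.12, 0.69], [-1.67, 1.17], [-1.32, -0.28]]
[ 0.53997591  0.21727834  1.66044108 -0.00350845] [ 0.34  0.09 -0.07 -0.48 -0.52  0.02  0.17  0.32]
95.13626603947759
[ 0.48919207 -0.21736091  1.27964181] [[-1.14, 1.3], [-1.69, -0.52], [1.51, -0.46], [1.05, 0.93]]
[ 0.48942442 -0.2173923   1.2792862  -0.00351314] [ 0.04  0.09 -0.1  -0.05  0.13  0.15 -0.07 -0.22]
73.29770030075896
[[73.4, -56.6], [55.0, -56.8], [-22.2, -56.5], [-40.4, -56.4], [74.0, 54.9], [54.9, 54.5], [-21.6, 55.2], [-40.4, 55.3]] [[7.0, -64.7], [-5.3, -64.6], [6.6, 64.4], [-5.0, 64.4]]
tcp-tote [-0.05218388  0.01486919] in tool [-0.05424817  0.00101267]
```

```bash
python3 - <<'E'
from h import *
import pickle
p2=pickle.load(open("wrist2.pkl","rb"));p3,s3=pickle.load(open("wrist3.pkl","rb"))
v2=np.array([[247,219],[290,216],[473,204],[517,202],[268,482],[310,479],[480,469],[518,466]])/2.5+[140,0]
v3=np.array([[183,241],[226,240],[408,239],[451,239],[197,497],[238,496],[404,497],[445,497]])/2.5+[140,0]
r2=np.array([[335,190],[362,190],[350,500],[375,500]])/2.5+[140,0]
for p,v,Q in((p2,v2,[.53998,.21728,1.66044]),(p3,v3,[.48942,-.21739,1.27929])):
    inv=lambda X:((X[:,:2]-Q[:2])@np.array([[np.cos(Q[2]),-np.sin(Q[2])],[np.sin(Q[2]),np.cos(Q[2])]]))*1e3
    print(inv(unproj(p,v,.0675)).round(1).tolist())
    for z in [.0675,.0565]: print(z,inv(unproj(p,v,z)).mean(0))
    if p is p2: print(inv(unproj(p,r2,.0645)).round(1).tolist())
a=cv2.imread("pics/wrist2.png");b=cv2.imread("pics/wrist3.png")
s=lambda im,x0,y0:cv2.resize(im[y0:y0+50,x0:x0+130],None,fx=6,fy=6,interpolation=cv2.INTER_CUBIC)
cv2.imwrite("pics/z2.png",np.vstack([cv2.resize(a[65:115,225:355],None,fx=5,fy=5,interpolation=cv2.INTER_CUBIC),cv2.resize(a[160:210,235:365],None,fx=5,fy=5,interpolation=cv2.INTER_CUBIC)]))
cv2.imwrite("pics/z3.png",np.vstack([cv2.resize(b[75:125,205:335],None,fx=5,fy=5,interpolation=cv2.INTER_CUBIC),cv2.resize(b[165:215,205:335],None,fx=5,fy=5,interpolation=cv2.INTER_CUBIC)]))
E
```

```text
[[-40.6, 58.2], [-22.3, 58.2], [55.2, 58.1], [73.8, 57.8], [-42.2, -55.5], [-22.8, -55.4], [55.5, -55.7], [73.0, -55.4]]
0.0675 [16.18774324  1.29916715]
0.0565 [16.66213545  1.08068714]
[[-2.7, 67.7], [8.8, 67.0], [-5.1, -67.1], [6.6, -67.8]]
[[74.3, -56.8], [55.7, -57.0], [-22.4, -56.7], [-40.8, -56.6], [74.7, 55.9], [55.5, 55.5], [-21.8, 56.2], [-40.9, 56.2]]
0.0675 [16.77928386 -0.40666702]
0.0565 [17.47466805  0.12076696]
```

View pics/z2.png

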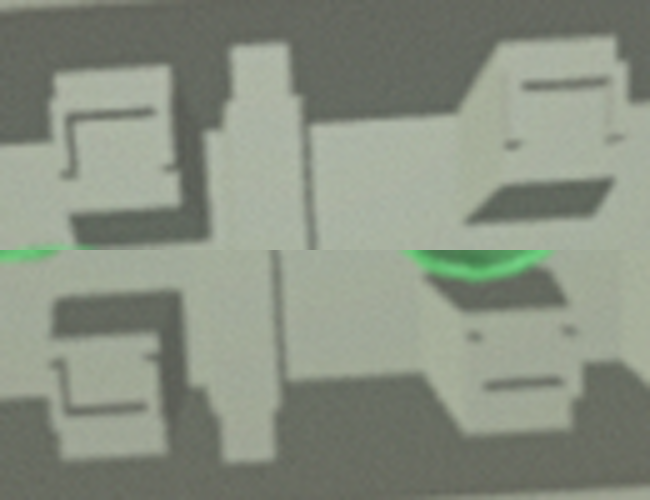

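View pics/z3.png

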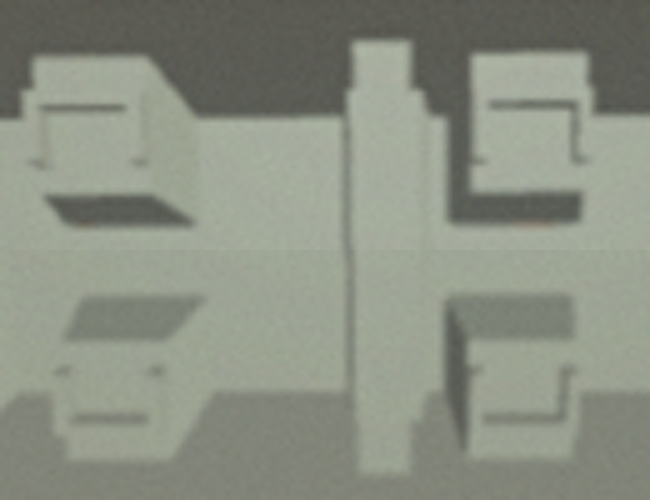

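```bash
python3 -m inch '[{"jaw":0,"x":0.44,"y":-0.12,"z":-0.5,"ax":-0.06,"ay":0.08,"az":0.03},{"jaw":0,"x":0.44,"y":-0.12,"z":-0.5,"ax":0,"ay":0,"az":0},{"jaw":0,"x":0,"y":0,"z":-0.3,"ax":0,"ay":0,"az":0},{"jaw":0,"x":0,"y":0,"z":0,"ax":0,"ay":0,"az":0},{"jaw":0,"x":0,"y":0,"z":0,"ax":0,"ay":0,"az":0}]'; python3 - <<'E'
from station import *
s=sense();print(s["tcp_pos"],s["ee_rot"],s["wrist_force"])
E
```

```text
time_s: 5.25
tcp_pos: [0.4944, -0.2151, 0.1587]
ee_rot: [[0.959, -0.284, 0.005], [-0.284, -0.959, -0.001], [0.005, -0.0, -1.0]]
wrist_force: [-0.4, -0.1, -0.2]
gripper_width: 0.999
[ 0.49444559 -0.21505199  0.15869391] [[ 9.58941717e-01 -2.83557475e-01  5.09325381e-03]
 [-2.83556062e-01 -9.58955126e-01 -1.01258772e-03]
 [ 5.17132867e-03 -4.73210382e-04 -9.99986517e-01]] [-0.39261438 -0.05454049 -0.1650772 ]
```

```bash
python3 -m inch '[{"jaw":0,"x":-0.07,"y":-0.02,"z":-0.6,"ax":0,"ay":0.03,"az":-0.02},{"jaw":0,"x":0,"y":0,"z":-0.6,"ax":0,"ay":0,"az":0},{"jaw":0,"x":0,"y":0,"z":-0.35,"ax":0,"ay":0,"az":0},{"jaw":0,"x":0,"y":0,"z":0,"ax":0,"ay":0,"az":0},{"jaw":0,"x":0,"y":0,"z":0,"ax":0,"ay":0,"az":0}]'; python3 - <<'E'
from station import *
s=sense();print(s["tcp_pos"],s["ee_rot"],s["wrist_force"])
E
```

```text
time_s: 5.88
tcp_pos: [0.4951, -0.2164, 0.0713]
ee_rot: [[0.958, -0.285, 0.015], [-0.285, -0.959, -0.004], [0.016, -0.0, -1.0]]
wrist_force: [-0.7, 0.3, 0.2]
gripper_width: 1.0
[ 0.49505608 -0.21643607  0.07125461] [[ 9.58445744e-01 -2.84869701e-01  1.51989887e-02]
 [-2.84836346e-01 -9.58566237e-01 -4.36170853e-03]
 [ 1.58117560e-02 -1.48763426e-04 -9.99874975e-01]] [-0.67790093  0.27672722  0.15808629]
```

```bash
python3 -m inch '[{"jaw":0,"x":-0.09,"y":0,"z":0,"ax":0.025,"ay":0.087,"az":0},{"jaw":0,"x":0,"y":0,"z":0,"ax":0,"ay":0,"az":0},{"jaw":0,"x":0,"y":0,"z":-0.15,"ax":0,"ay":0,"az":0},{"jaw":0,"x":0,"y":0,"z":-0.12,"ax":0,"ay":0.02,"az":0},{"jaw":0,"x":0,"y":0,"z":-0.1,"ax":0,"ay":0,"az":0},{"jaw":0,"x":0,"y":0,"z":-0.05,"ax":0,"ay":0,"az":0},{"jaw":0,"x":0,"y":0,"z":0,"ax":0,"ay":0,"az":0}]'; python3 - <<'E'
from station import *
s=sense();print(s["tcp_pos"],s["ee_rot"],s["wrist_force"])
E
```

```text
time_s: 6.75
tcp_pos: [0.4906, -0.2166, 0.0467]
ee_rot: [[0.959, -0.285, -0.0], [-0.285, -0.959, -0.0], [-0.0, 0.001, -1.0]]
wrist_force: [0.6, 0.6, -0.8]
gripper_width: 0.998
[ 0.49064364 -0.21663758  0.04674285] [[ 9.58615485e-01 -2.84703808e-01 -3.05932367e-04]
 [-2.84703922e-01 -9.58615402e-01 -4.34113375e-04]
 [-1.69677748e-04  5.03247949e-04 -9.99999859e-01]] [ 0.58154934  0.56438505 -0.8234805 ]
```

Well aligned. Down 6 mm more, then close.

```bash
python3 -m inch '[{"jaw":0,"x":-0.01,"y":0,"z":-0.1,"ax":0,"ay":0,"az":0},{"jaw":0,"x":0,"y":0,"z":0,"ax":0,"ay":0,"az":0},{"jaw":255,"x":0,"y":0,"z":0,"ax":0,"ay":0,"az":0},{"jaw":255,"x":0,"y":0,"z":0,"ax":0,"ay":0,"az":0},{"jaw":255,"x":0,"y":0,"z":0,"ax":0,"ay":0,"az":0},{"jaw":255,"x":0,"y":0,"z":0,"ax":0,"ay":0,"az":0},{"jaw":255,"x":0,"y":0,"z":0,"ax":0,"ay":0,"az":0},{"jaw":255,"x":0,"y":0,"z":0,"ax":0,"ay":0,"az":0}]'; python3 - <<'E'
from station import *
s=sense();print(s["tcp_pos"],s["ee_rot"],s["wrist_force"],s["moment"])
E
```

```text
time_s: 7.75
tcp_pos: [0.4905, -0.2167, 0.041]
ee_rot: [[0.959, -0.285, 0.001], [-0.285, -0.959, -0.001], [0.001, 0.0, -1.0]]
wrist_force: [1.1, 0.5, -0.3]
gripper_width: 0.4
[ 0.49053594 -0.21674224  0.04099913] [[ 9.58657042e-01 -2.84561318e-01  1.23792249e-03]
 [-2.84560593e-01 -9.58657778e-01 -7.30597468e-04]
 [ 1.39464380e-03  3.48128450e-04 -9.99998967e-01]] [ 1.0993829   0.52609009 -0.3398413 ] [-0.10142924  0.03221649 -0.03439082]
```

```bash
python3 -m inch '[{"jaw":255,"x":0,"y":0,"z":0,"ax":0,"ay":0,"az":0},{"jaw":255,"x":0,"y":0,"z":0,"ax":0,"ay":0,"az":0},{"jaw":255,"x":0,"y":0,"z":0,"ax":0,"ay":0,"az":0},{"jaw":255,"x":0,"y":0,"z":0,"ax":0,"ay":0,"az":0},{"jaw":255,"x":0,"y":0,"z":0,"ax":0,"ay":0,"az":0}]'; python3 - <<'E'
from station import *
import cv2
s=sense();print(s["tcp_pos"],s["ee_rot"],s["wrist_force"],s["moment"])
im=capture("wrist")[:,:,::-1];cv2.imwrite("pics/wrist4.png",im)
E
```

```text
time_s: 8.38
tcp_pos: [0.4906, -0.2166, 0.041]
ee_rot: [[0.959, -0.285, 0.001], [-0.285, -0.959, -0.001], [0.002, 0.0, -1.0]]
wrist_force: [0.4, 0.2, 0.3]
gripper_width: 0.134
[ 0.49062945 -0.21661092  0.04099621] [[ 9.58574182e-01 -2.84839506e-01  1.41212013e-03]
 [-2.84838938e-01 -9.58575208e-01 -5.91981049e-04]
 [ 1.52224294e-03  1.65230950e-04 -9.99998828e-01]] [0.35156287 0.17881536 0.28193358] [ 0.00703461  0.00936285 -0.08421834]
```

View pics/wrist4.png

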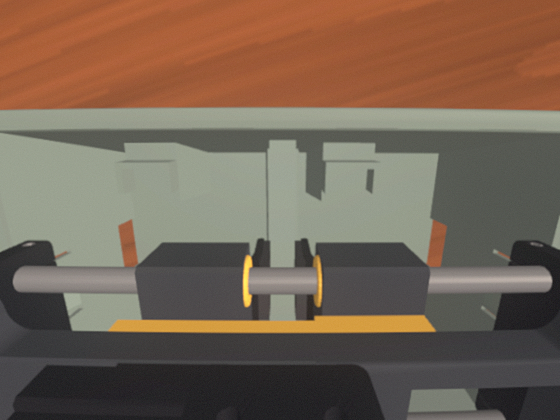

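```bash
python3 -m inch '[{"jaw":255,"x":0,"y":0,"z":0.1,"ax":0,"ay":0,"az":0},{"jaw":255,"x":0,"y":0,"z":0.25,"ax":0,"ay":0,"az":0},{"jaw":255,"x":0,"y":0,"z":0.4,"ax":0,"ay":0,"az":0},{"jaw":255,"x":0,"y":0,"z":0.5,"ax":0,"ay":0,"az":0},{"jaw":255,"x":0,"y":0,"z":0.5,"ax":0,"ay":0,"az":0},{"jaw":255,"x":0,"y":0,"z":0.5,"ax":0,"ay":0,"az":0},{"jaw":255,"x":0,"y":0,"z":0.3,"ax":0,"ay":0,"az":0},{"jaw":255,"x":0,"y":0,"z":0,"ax":0,"ay":0,"az":0},{"jaw":255,"x":0,"y":0,"z":0,"ax":0,"ay":0,"az":0},{"jaw":255,"x":0,"y":0,"z":0,"ax":0,"ay":0,"az":0}]'; python3 - <<'E'
from station import *
import cv2
s=sense();print(s["tcp_pos"],s["ee_rot"],s["wrist_force"],s["moment"])
im=capture("wrist")[:,:,::-1];cv2.imwrite("pics/wrist5.png",im)
im=capture("side")[:,:,::-1];cv2.imwrite("pics/side5.png",im)
E
```

```text
time_s: 9.68
tcp_pos: [0.4848, -0.2155, 0.2002]
ee_rot: [[0.958, -0.287, -0.005], [-0.287, -0.958, 0.002], [-0.006, -0.001, -1.0]]
wrist_force: [-0.2, 0.1, -3.5]
gripper_width: 0.133
[ 0.48482444 -0.215495    0.20019905] [[ 9.58049327e-01 -2.86556726e-01 -5.17005803e-03]
 [-2.86547402e-01 -9.58062861e-01  2.47802019e-03]
 [-5.66333394e-03 -8.92598882e-04 -9.99983565e-01]] [-0.23525001  0.10055081 -3.49838469] [-0.10015609 -0.00507324  0.04470883]
```

View pics/wrist5.png

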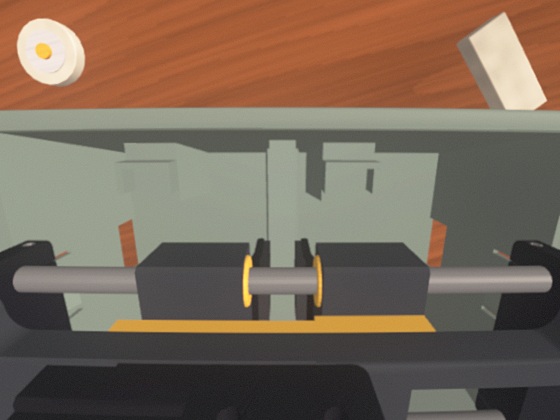

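View pics/side5.png

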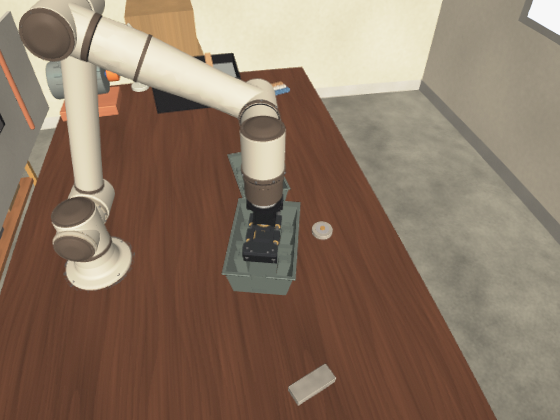

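```bash
python3 -m inch '[{"jaw":255,"x":0.05,"y":0.25,"z":0,"ax":0,"ay":0,"az":-0.5},{"jaw":255,"x":0.05,"y":0.45,"z":0,"ax":0,"ay":0,"az":-0.9},{"jaw":255,"x":0.05,"y":0.45,"z":0,"ax":0,"ay":0,"az":-0.9},{"jaw":255,"x":0.05,"y":0.45,"z":0,"ax":0,"ay":0,"az":-0.9},{"jaw":255,"x":0.05,"y":0.45,"z":0,"ax":0,"ay":0,"az":-0.9},{"jaw":255,"x":0.05,"y":0.45,"z":0,"ax":0,"ay":0,"az":-0.9},{"jaw":255,"x":0.05,"y":0.45,"z":0,"ax":0,"ay":0,"az":-0.9},{"jaw":255,"x":0.05,"y":0.45,"z":0,"ax":0,"ay":0,"az":-0.9},{"jaw":255,"x":0.05,"y":0.45,"z":0,"ax":0,"ay":0,"az":-0.9},{"jaw":255,"x":0.05,"y":0.4,"z":0,"ax":0,"ay":0,"az":-0.9},{"jaw":255,"x":0.05,"y":0.4,"z":0,"ax":0,"ay":0,"az":-0.9},{"jaw":255,"x":0.05,"y":0.4,"z":0,"ax":0,"ay":0,"az":-0.9}]'
```

```text
time_s: 11.28
tcp_pos: [0.5181, 0.0954, 0.1918]
ee_rot: [[-0.564, -0.826, -0.005], [-0.826, 0.564, 0.013], [-0.008, 0.012, -1.0]]
wrist_force: [-0.9, -0.4, -3.5]
gripper_width: 0.134
```

```bash
python3 -m inch '[{"jaw":255,"x":0.06,"y":0.4,"z":0.05,"ax":-0.07,"ay":-0.03,"az":-0.95},{"jaw":255,"x":0.06,"y":0.4,"z":0.05,"ax":0,"ay":0,"az":-0.95},{"jaw":255,"x":0.06,"y":0.4,"z":0,"ax":0,"ay":0,"az":-0.95},{"jaw":255,"x":0.06,"y":0.4,"z":0,"ax":0,"ay":0,"az":-0.95},{"jaw":255,"x":0.06,"y":0.3,"z":0,"ax":0,"ay":0,"az":-0.95},{"jaw":255,"x":0,"y":0,"z":0,"ax":0,"ay":0,"az":0},{"jaw":255,"x":0,"y":0,"z":0,"ax":0,"ay":0,"az":0},{"jaw":255,"x":0,"y":0,"z":0,"ax":0,"ay":0,"az":0}]'; python3 - <<'E'
from station import *
s=sense();R=s["ee_rot"];print(s["tcp_pos"],R,s["wrist_force"],s["moment"])
import numpy as np;print(np.degrees(np.arctan2(R[1,0],R[0,0])),s["joints"])
E
```

```text
time_s: 12.28
tcp_pos: [0.5345, 0.2132, 0.192]
ee_rot: [[-0.993, -0.118, -0.009], [-0.118, 0.993, -0.004], [0.009, -0.003, -1.0]]
wrist_force: [0.2, 0.0, -3.3]
gripper_width: 0.137
[0.5344661  0.21315517 0.19201548] [[-0.99292748 -0.11839176 -0.00885479]
 [-0.11836179  0.99296312 -0.00383692]
 [ 0.00924674 -0.00276171 -0.99995343]] [ 0.17407245  0.02523054 -3.25386587] [ 0.01002337 -0.10155141 -0.03252766]
-173.20214154100157 [  37.79102238   18.87032952   -8.86404585   -0.15421478  -62.80135963
 -120.92130299]
```

```bash
python3 -m inch '[{"jaw":255,"x":0.053,"y":0.074,"z":0,"ax":0.022,"ay":-0.05,"az":-0.16},{"jaw":255,"x":0,"y":0,"z":0,"ax":0,"ay":0,"az":0},{"jaw":255,"x":0,"y":0,"z":-0.25,"ax":0,"ay":0,"az":0},{"jaw":255,"x":0,"y":0,"z":-0.25,"ax":0,"ay":0,"az":0},{"jaw":255,"x":0,"y":0,"z":-0.2,"ax":0,"ay":0,"az":0},{"jaw":255,"x":0,"y":0,"z":-0.1,"ax":0,"ay":0,"az":0},{"jaw":255,"x":0,"y":0,"z":0,"ax":0,"ay":0,"az":0},{"jaw":255,"x":0,"y":0,"z":0,"ax":0,"ay":0,"az":0}]'; cat > st.py <<'E'
from station import *
import numpy as np
s=sense();R=s["ee_rot"];np.set_printoptions(precision=4,suppress=True)
p=s["tcp_pos"]
yaw=np.degrees(np.arctan2(R[1,0],R[0,0]))
print("t",s["time_s"],"p",p,"F",s["wrist_force"],"M",s["moment"],"w",s["gripper_width"])
print("err mm",(np.array([.5377,.2176])-p[:2])*1e3,"yaw",yaw,"az need",(-174.8-yaw)/10,"ax",-np.degrees(R[1,2])/10,"ay",np.degrees(R[0,2])/10)
E
python3 st.py
```

```text
time_s: 13.28
tcp_pos: [0.5372, 0.2163, 0.1397]
ee_rot: [[-0.996, -0.088, -0.001], [-0.088, 0.996, -0.001], [0.001, -0.001, -1.0]]
wrist_force: [-0.5, 0.3, -3.3]
gripper_width: 0.134
t 13.275 p [0.5372 0.2163 0.1397] F [-0.4575  0.2829 -3.2518] M [ 0.0254 -0.138  -0.0049] w 0.13399388264102038
err mm [0.4678 1.2972] yaw -174.9314405875584 az need 0.013144058755838729 ax 0.005601454617667359 ay -0.00798388984816739
```

```bash
python3 - <<'E'
from station import *
import cv2
im=capture("scene")[:,:,::-1];cv2.imwrite("pics/s6.png",cv2.resize(im[140:300,280:440],None,fx=3.7,fy=3.7,interpolation=cv2.INTER_CUBIC))
im=capture("side")[:,:,::-1];cv2.imwrite("pics/d6.png",cv2.resize(im[100:240,190:330],None,fx=4,fy=4,interpolation=cv2.INTER_CUBIC))
im=capture("wrist")[:,:,::-1];cv2.imwrite("pics/w6.png",im)
E
```

```text
(no output)
```

View pics/s6.png

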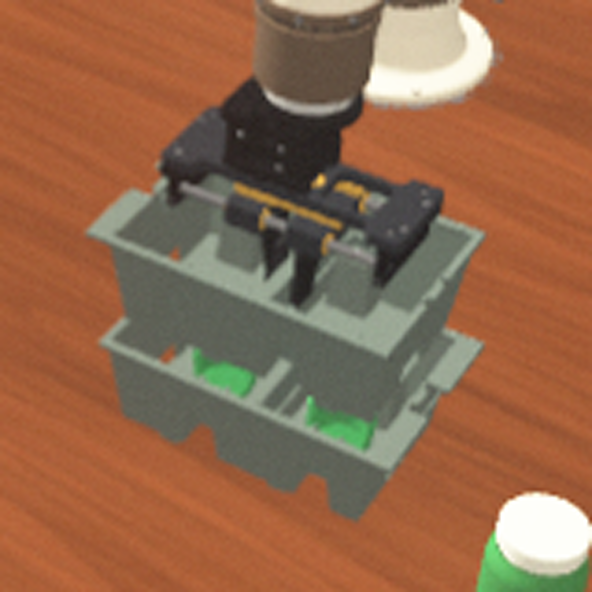

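View pics/d6.png

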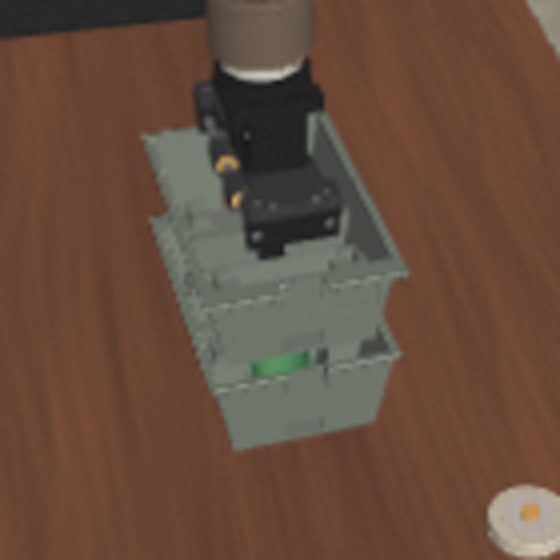

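View pics/w6.png

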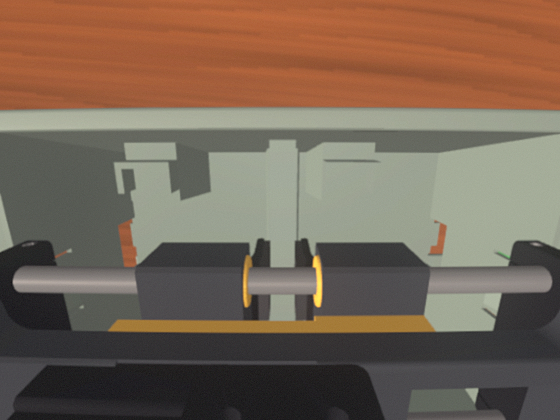

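```bash
python3 -m inch '[{"jaw":255,"x":0.008,"y":0.022,"z":-0.1,"ax":0.006,"ay":-0.008,"az":0.013},{"jaw":255,"x":0,"y":0,"z":-0.1,"ax":0,"ay":0,"az":0},{"jaw":255,"x":0,"y":0,"z":-0.08,"ax":0,"ay":0,"az":0},{"jaw":255,"x":0,"y":0,"z":-0.05,"ax":0,"ay":0,"az":0},{"jaw":255,"x":0,"y":0,"z":0,"ax":0,"ay":0,"az":0},{"jaw":255,"x":0,"y":0,"z":0,"ax":0,"ay":0,"az":0}]'; python3 st.py
```

```text
time_s: 14.18
tcp_pos: [0.5379, 0.2179, 0.1191]
ee_rot: [[-0.996, -0.091, 0.001], [-0.091, 0.996, 0.001], [-0.001, 0.001, -1.0]]
wrist_force: [-0.6, -0.1, -2.6]
gripper_width: 0.136
t 14.175 p [0.5379 0.2179 0.1191] F [-0.5946 -0.0763 -2.6293] M [-0.0367 -0.1058 -0.0442] w 0.1360709612365867
err mm [-0.1693 -0.2715] yaw -174.79372701991122 az need -0.0006272980088795066 ax -0.00512513138539663 ay 0.0054803747838265485
```

```bash
python3 -m inch '[{"jaw":255,"x":0,"y":0,"z":-0.03,"ax":-0.005,"ay":0.005,"az":0},{"jaw":255,"x":0,"y":0,"z":-0.03,"ax":0,"ay":0,"az":0},{"jaw":255,"x":0,"y":0,"z":-0.02,"ax":0,"ay":0,"az":0},{"jaw":255,"x":0,"y":0,"z":0,"ax":0,"ay":0,"az":0}]'; python3 st.py;  python3 -m inch '[{"jaw":255,"x":0,"y":0,"z":-0.015,"ax":0,"ay":0,"az":0},{"jaw":255,"x":0,"y":0,"z":0,"ax":0,"ay":0,"az":0}]'; python3 st.py
```

```text
time_s: 14.68
tcp_pos: [0.5381, 0.218, 0.1143]
ee_rot: [[-0.996, -0.091, 0.001], [-0.091, 0.996, 0.0], [-0.001, 0.0, -1.0]]
wrist_force: [0.4, 0.2, -4.2]
gripper_width: 0.134
t 14.675 p [0.5381 0.218  0.1143] F [ 0.3934  0.1516 -4.1933] M [ 0.0562 -0.0397  0.0092] w 0.13418916684082274
err mm [-0.383  -0.3645] yaw -174.7942004265004 az need -0.0005799573499615463 ax -0.002205142605926519 ay 0.003880804388293575
time_s: 14.92
tcp_pos: [0.5381, 0.218, 0.1134]
ee_rot: [[-0.996, -0.091, 0.001], [-0.091, 0.996, 0.0], [-0.001, 0.0, -1.0]]
wrist_force: [-0.8, 0.1, -2.9]
gripper_width: 0.131
t 14.925 p [0.5381 0.218  0.1134] F [-0.7672  0.1428 -2.8599] M [-0.0618 -0.114  -0.0115] w 0.1306623973803624
err mm [-0.4034 -0.3895] yaw -174.79104638828045 az need -0.0008953611719562105 ax -0.002522137917614653 ay 0.004329309328330656
```

Force noise is about ±0.7 N. I'll go on in 1 mm steps, reading each time.

```bash
for i in 1; do python3 -m inch '[{"jaw":255,"x":-0.005,"y":-0.005,"z":-0.017,"ax":0,"ay":0,"az":0},{"jaw":255,"x":0,"y":0,"z":0,"ax":0,"ay":0,"az":0}]' | sed -n 2p; python3 st.py; done;  python3 -m inch '[{"jaw":255,"x":0,"y":0,"z":-0.017,"ax":0,"ay":0,"az":0},{"jaw":255,"x":0,"y":0,"z":0,"ax":0,"ay":0,"az":0}]' | sed -n 2p; python3 st.py
```

```text
tcp_pos: [0.538, 0.2178, 0.1125]
t 15.175 p [0.538  0.2178 0.1125] F [ 0.2738  0.6046 -2.6957] M [ 0.0282 -0.0254  0.0078] w 0.135994615776402
err mm [-0.2632 -0.2407] yaw -174.78642530401328 az need -0.0013574695986733332 ax -0.004307060043474603 ay 0.007187848292436285
tcp_pos: [0.5381, 0.2181, 0.1117]
t 15.425 p [0.5381 0.2181 0.1117] F [ 0.6036  0.1519 -3.0304] M [ 0.1031 -0.0663  0.0385] w 0.13366250885782846
err mm [-0.4401 -0.5137] yaw -174.78251821101648 az need -0.0017481788983531032 ax -0.0069659759760589135 ay 0.010376571841701791
```

```bash
python3 -m inch '[{"jaw":255,"x":0,"y":0,"z":-0.017,"ax":0,"ay":0,"az":0},{"jaw":255,"x":0,"y":0,"z":0,"ax":0,"ay":0,"az":0}]' | sed -n 2p; python3 st.py;  python3 -m inch '[{"jaw":255,"x":0,"y":0,"z":-0.017,"ax":0,"ay":0,"az":0},{"jaw":255,"x":0,"y":0,"z":0,"ax":0,"ay":0,"az":0}]' | sed -n 2p; python3 st.py
```

```text
tcp_pos: [0.5383, 0.2182, 0.1109]
t 15.675 p [0.5383 0.2182 0.1109] F [ 0.7973  0.0488 -3.337 ] M [ 0.012 -0.065  0.022] w 0.13482851549715694
err mm [-0.6216 -0.6283] yaw -174.76982549517064 az need -0.003017450482937534 ax -0.008162359543721031 ay 0.013505721092663464
tcp_pos: [0.5385, 0.2182, 0.1104]
t 15.925 p [0.5385 0.2182 0.1104] F [-1.0064  0.1786 -2.3653] M [0.0322 0.0214 0.0069] w 0.13450093488525955
err mm [-0.7952 -0.6331] yaw -174.75855210281142 az need -0.004144789718858987 ax -0.008846674840997984 ay 0.016801294804091857
```

```bash
python3 -m inch '[{"jaw":255,"x":0,"y":0,"z":-0.017,"ax":0,"ay":0,"az":0},{"jaw":255,"x":0,"y":0,"z":0,"ax":0,"ay":0,"az":0}]' | sed -n 2p; python3 st.py;  python3 -m inch '[{"jaw":255,"x":0,"y":0,"z":0,"ax":0,"ay":0,"az":0}]' | sed -n 2p; python3 st.py
```

```text
tcp_pos: [0.5387, 0.2183, 0.1098]
t 16.175 p [0.5387 0.2183 0.1098] F [-1.1335 -0.5947 -1.1697] M [-0.0311  0.033  -0.0178] w 0.1382536752245792
err mm [-1.0065 -0.6697] yaw -174.7535958899749 az need -0.004640411002512224 ax -0.010005974439930853 ay 0.020412588258966257
tcp_pos: [0.5387, 0.2183, 0.1098]
t 16.3 p [0.5387 0.2183 0.1098] F [-0.786   0.3469 -0.8284] M [-0.063   0.0839 -0.0392] w 0.13585896047828638
err mm [-0.9852 -0.671 ] yaw -174.7527378938802 az need -0.004726210611980264 ax -0.009938591069576659 ay 0.02015778478513607
```

```bash
python3 -m inch '[{"jaw":255,"x":-0.012,"y":-0.008,"z":0,"ax":-0.01,"ay":0.02,"az":-0.004},{"jaw":255,"x":0,"y":0,"z":0,"ax":0,"ay":0,"az":0}]' | sed -n 2p; python3 st.py;  python3 -m inch '[{"jaw":255,"x":0,"y":0,"z":-0.017,"ax":0,"ay":0,"az":0},{"jaw":255,"x":0,"y":0,"z":0,"ax":0,"ay":0,"az":0}]' | sed -n 2p; python3 st.py
```

```text
tcp_pos: [0.5387, 0.2182, 0.1098]
t 16.55 p [0.5387 0.2182 0.1098] F [0.049  0.5082 0.3002] M [ 0.0626 -0.0452  0.0267] w 0.13397136480316782
err mm [-1.0098 -0.5827] yaw -174.7848807752205 az need -0.0015119224779510886 ax -0.004943833844078068 ay 0.00891667870128995
tcp_pos: [0.5387, 0.2182, 0.1092]
t 16.8 p [0.5387 0.2182 0.1092] F [ 0.1731 -0.2012 -0.9049] M [ 0.0904 -0.0692 -0.0018] w 0.13772756084674412
err mm [-1.0411 -0.6189] yaw -174.7692972933048 az need -0.0030702706695223013 ax -0.0043135833500648575 ay 0.00958908865284166
```

```bash
python3 -m inch '[{"jaw":255,"x":0,"y":0,"z":-0.025,"ax":0,"ay":0,"az":0},{"jaw":255,"x":0,"y":0,"z":0,"ax":0,"ay":0,"az":0}]' | sed -n 2p; python3 st.py;  python3 -m inch '[{"jaw":255,"x":0,"y":0,"z":-0.025,"ax":0,"ay":0,"az":0},{"jaw":255,"x":0,"y":0,"z":0,"ax":0,"ay":0,"az":0}]' | sed -n 2p; python3 st.py
```

```text
tcp_pos: [0.5388, 0.2182, 0.1082]
t 17.05 p [0.5388 0.2182 0.1082] F [ 0.4871 -0.2756 -0.1872] M [ 0.0206  0.0015 -0.006 ] w 0.13901395788619444
err mm [-1.0911 -0.6197] yaw -174.76216138554844 az need -0.0037838614451572994 ax -0.005088985448471694 ay 0.012061503422470754
tcp_pos: [0.5387, 0.2182, 0.1072]
t 17.3 p [0.5387 0.2182 0.1072] F [-1.4886  0.4084  0.9527] M [-0.0252  0.1382 -0.0677] w 0.13300961518674018
err mm [-1.0499 -0.6323] yaw -174.74746188609055 az need -0.005253811390946339 ax -0.004874981218890532 ay 0.013169362670351814
```

```bash
python3 - <<'E'
from station import *
import cv2,numpy as np
im=capture("wrist")[:,:,::-1];cv2.imwrite("pics/w7.png",im)
a=cv2.imread("pics/w6.png")[90:240].astype(float).mean(2);b=im[90:240].astype(float).mean(2)
a=a[:60];b=b[:60]
print(cv2.phaseCorrelate(a[:, 100:460].copy(),b[:,100:460].copy()))
im=capture("scene")[:,:,::-1];cv2.imwrite("pics/s7.png",cv2.resize(im[140:300,280:440],None,fx=3.7,fy=3.7,interpolation=cv2.INTER_CUBIC))
E
```

```text
((0.003296659359051546, 0.03095889153681952), 1.060702823864791)
```

View pics/s7.png

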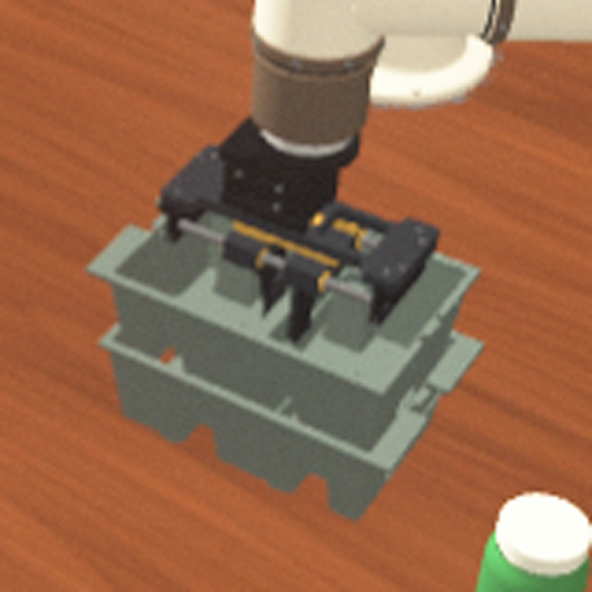

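View pics/w7.png

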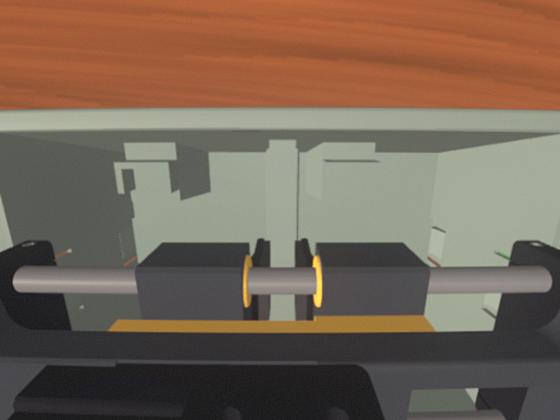

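```bash
python3 -m inch '[{"jaw":255,"x":0,"y":0,"z":-0.025,"ax":0,"ay":0.01,"az":-0.004},{"jaw":255,"x":0,"y":0,"z":0,"ax":0,"ay":0,"az":0}]' | sed -n 2p; python3 st.py;  python3 -m inch '[{"jaw":255,"x":0,"y":0,"z":-0.025,"ax":0,"ay":0,"az":0},{"jaw":255,"x":0,"y":0,"z":0,"ax":0,"ay":0,"az":0}]' | sed -n 2p; python3 st.py
```

```text
tcp_pos: [0.5388, 0.2184, 0.1057]
t 17.65 p [0.5388 0.2184 0.1057] F [ 0.6594  0.3292 -2.55  ] M [ 0.432  -0.0944  0.0445] w 0.1375627113245624
err mm [-1.1017 -0.7643] yaw -174.7971074029678 az need -0.0002892597032200683 ax -0.007338560269912725 ay 0.0034645986177069044
tcp_pos: [0.5388, 0.2182, 0.1036]
t 17.9 p [0.5388 0.2182 0.1036] F [-0.9512  0.2556  0.755 ] M [ 0.0233  0.1064 -0.0533] w 0.13511523510834367
err mm [-1.1209 -0.6205] yaw -174.79266120752558 az need -0.0007338792474428146 ax -0.004464536700509369 ay 0.0016314731929273746
```

```bash
python3 -m inch '[{"jaw":255,"x":0,"y":0,"z":-0.02,"ax":0,"ay":0,"az":0},{"jaw":255,"x":0,"y":0,"z":0,"ax":0,"ay":0,"az":0}]' | sed -n 2p; python3 st.py
```

```text
tcp_pos: [0.538, 0.2175, 0.1012]
t 18.15 p [0.538  0.2175 0.1012] F [-0.338  -1.0961 -4.0476] M [-0.0326 -0.0574  0.0097] w 0.13849300433950684
err mm [-0.2828  0.1152] yaw -174.8249288802664 az need 0.0024928880266401167 ax 0.003926246924243817 ay -0.011787325331847103
```

```bash
python3 -m inch '[{"jaw":255,"x":0,"y":0,"z":-0.012,"ax":0,"ay":0,"az":0},{"jaw":255,"x":0,"y":0,"z":0,"ax":0,"ay":0,"az":0}]' | sed -n 2p; python3 st.py; python3 -m inch '[{"jaw":255,"x":0,"y":0,"z":-0.012,"ax":0,"ay":0,"az":0},{"jaw":255,"x":0,"y":0,"z":0,"ax":0,"ay":0,"az":0}]' | sed -n 2p; python3 st.py
```

```text
tcp_pos: [0.538, 0.2175, 0.101]
t 18.4 p [0.538  0.2175 0.101 ] F [ 0.62   -0.8509 -2.1018] M [-0.0805 -0.0212 -0.0031] w 0.13900996550636205
err mm [-0.2662  0.1446] yaw -174.81148129893046 az need 0.0011481298930448246 ax 0.005639895178183997 ay -0.011664238876863905
tcp_pos: [0.538, 0.2174, 0.101]
t 18.65 p [0.538  0.2174 0.101 ] F [-1.4696 -0.4625 -0.7145] M [-0.1206  0.0536  0.0092] w 0.13228477280333717
err mm [-0.2582  0.156 ] yaw -174.79991388047367 az need -8.611952634396402e-06 ax 0.005172229330225231 ay -0.009637105572683569
```

```bash
python3 -m inch '[{"jaw":255,"x":0,"y":0,"z":-0.02,"ax":0.005,"ay":-0.01,"az":0},{"jaw":255,"x":0,"y":0,"z":-0.02,"ax":0,"ay":0,"az":0},{"jaw":255,"x":0,"y":0,"z":0,"ax":0,"ay":0,"az":0}]' | sed -n 2p; python3 st.py; python3 - <<'E'
from station import *
import cv2
im=capture("wrist")[:,:,::-1];cv2.imwrite("pics/w8.png",im)
im=capture("scene")[:,:,::-1];cv2.imwrite("pics/s8.png",cv2.resize(im[140:300,280:440],None,fx=3.7,fy=3.7,interpolation=cv2.INTER_CUBIC))
im=capture("side")[:,:,::-1];cv2.imwrite("pics/d8.png",cv2.resize(im[100:240,190:330],None,fx=4,fy=4,interpolation=cv2.INTER_CUBIC))
E
```

```text
tcp_pos: [0.538, 0.2175, 0.101]
t 19.025 p [0.538  0.2175 0.101 ] F [-0.03    0.628  -1.8036] M [-0.0559  0.0477  0.0113] w 0.13590865103827096
err mm [-0.3173  0.1307] yaw -174.76073456285965 az need -0.003926543714035802 ax 0.000936158109142091 ay 0.006112181346220617
```

View pics/s8.png

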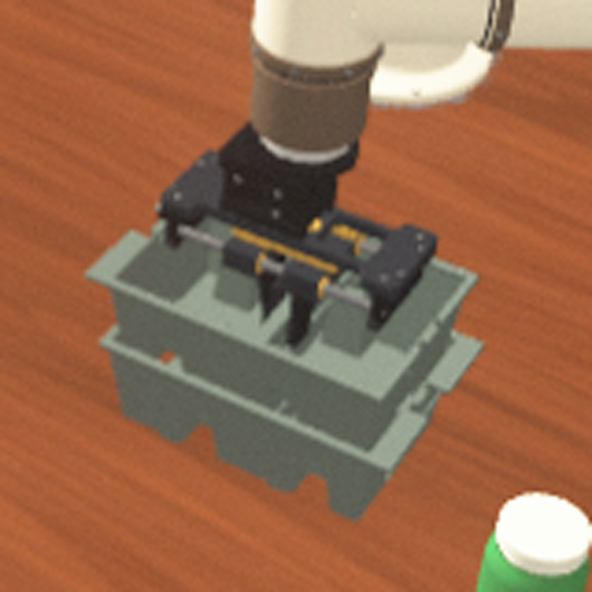

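View pics/d8.png

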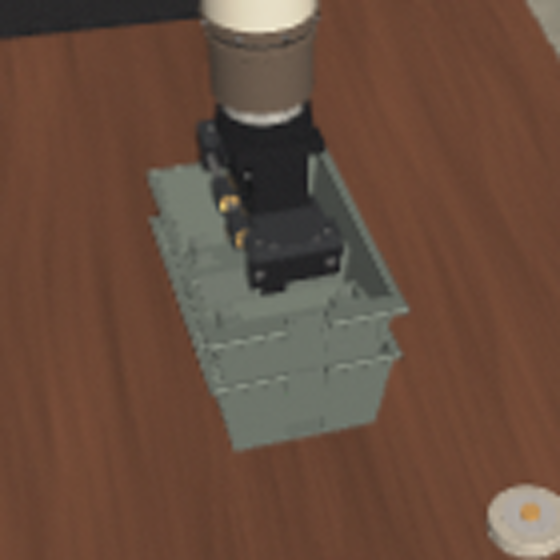

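View pics/w8.png

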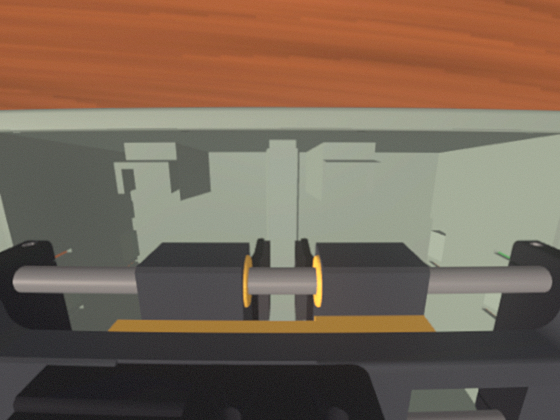

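```bash
python3 -m inch '[{"jaw":100,"x":0,"y":0,"z":0,"ax":0,"ay":0,"az":0},{"jaw":100,"x":0,"y":0,"z":0,"ax":0,"ay":0,"az":0},{"jaw":100,"x":0,"y":0,"z":0,"ax":0,"ay":0,"az":0},{"jaw":100,"x":0,"y":0,"z":0,"ax":0,"ay":0,"az":0},{"jaw":100,"x":0,"y":0,"z":0,"ax":0,"ay":0,"az":0},{"jaw":100,"x":0,"y":0,"z":0,"ax":0,"ay":0,"az":0}]'; python3 st.py
```

```text
time_s: 19.92
tcp_pos: [0.5392, 0.218, 0.1002]
ee_rot: [[-0.996, -0.092, 0.003], [-0.092, 0.996, 0.0], [-0.003, 0.0, -1.0]]
wrist_force: [0.1, -0.7, -0.7]
gripper_width: 0.596
t 19.925 p [0.5392 0.218  0.1002] F [ 0.1189 -0.7067 -0.7454] M [-0.0459 -0.1008  0.0003] w 0.5956313916799487
err mm [-1.4946 -0.4469] yaw -174.73496417513513 az need -0.006503582486487858 ax -0.0025549854725393476 ay 0.015499047246354033
```

Free of the rib (opening 0.60). Now straight up.

```bash
python3 -m inch '[{"jaw":100,"x":0,"y":0,"z":0.15,"ax":0,"ay":0,"az":0},{"jaw":100,"x":0,"y":0,"z":0.3,"ax":0,"ay":0,"az":0},{"jaw":100,"x":0,"y":0,"z":0.5,"ax":0,"ay":0,"az":0},{"jaw":100,"x":0.05,"y":0,"z":0.5,"ax":0,"ay":0,"az":0},{"jaw":100,"x":0.5,"y":0,"z":0.5,"ax":0,"ay":0,"az":0},{"jaw":100,"x":0.5,"y":0,"z":0.5,"ax":0,"ay":0,"az":0},{"jaw":100,"x":0.5,"y":0,"z":0.3,"ax":0,"ay":0,"az":0},{"jaw":100,"x":0,"y":0,"z":0,"ax":0,"ay":0,"az":0},{"jaw":100,"x":0,"y":0,"z":0,"ax":0,"ay":0,"az":0}]'; python3 - <<'E'
from station import *
import cv2,pickle
p=camera_params("wrist");im=capture("wrist")[:,:,::-1];cv2.imwrite("pics/w9.png",im);pickle.dump(p,open("w9.pkl","wb"))
im=capture("scene")[:,:,::-1];cv2.imwrite("pics/s9f.png",im);cv2.imwrite("pics/s9.png",cv2.resize(im[190:290,290:430],None,fx=5.5,fy=5.5,interpolation=cv2.INTER_CUBIC))
im=capture("side")[:,:,::-1];cv2.imwrite("pics/d9f.png",im);cv2.imwrite("pics/d9.png",cv2.resize(im[120:220,210:310],None,fx=5.5,fy=5.5,interpolation=cv2.INTER_CUBIC))
E
```

```text
time_s: 21.05
tcp_pos: [0.6333, 0.2171, 0.2762]
ee_rot: [[-0.996, -0.093, 0.007], [-0.093, 0.996, 0.002], [-0.007, 0.001, -1.0]]
wrist_force: [-0.2, -1.0, 0.3]
gripper_width: 0.608
```

View pics/s9.png

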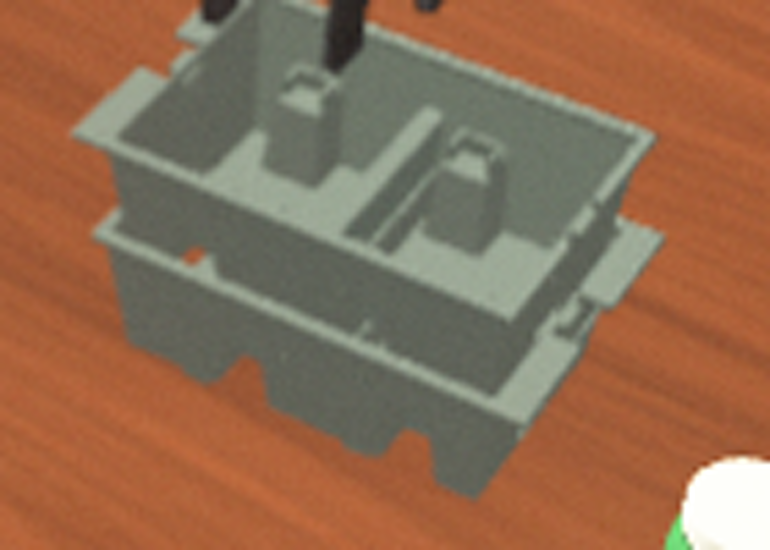

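View pics/d9.png

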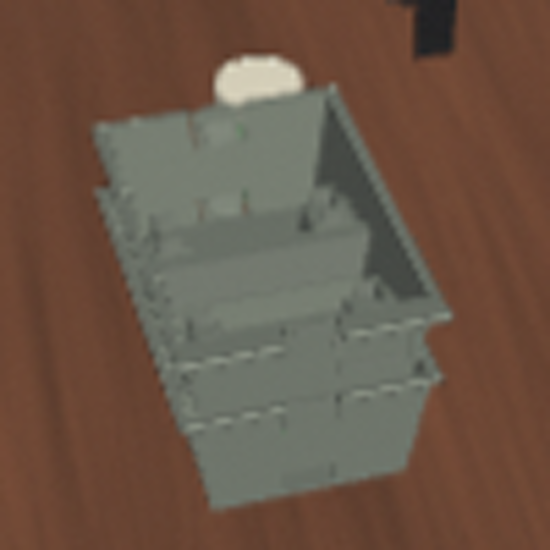

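View pics/w9.png

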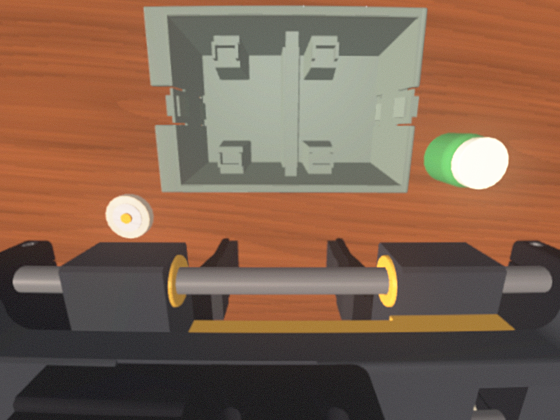

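```bash
python3 - <<'E'
from h import *
import pickle,station
p=pickle.load(open("w9.pkl","rb"));C=station.camera_params("scene");S=station.camera_params("side")
rim=np.array([[129,81,97],[129,-81,97],[-115,-81,97],[-115,81,97]])/1e3
u=np.array([[161,190],[147,10],[426,10],[409,191]],float)
f=lambda q:(proj(p,pose(*q[:3],rim,q[3]))-u).ravel()
r=least_squares(f,[.539,.2177,-1.48,.06]);print(r.x,r.fun.round(2),np.degrees(r.x[2]))
# scene: upper rim corners (crop 5.5) & lower
us=np.array([[515,318],[655,135],[72,133]])/5.5+[290,190]   # (-115,+81),( -115,-81),(129,81)
l=rim[[3,2,0]]
f=lambda q:(proj(C,pose(*q[:3],l,q[3]))-us).ravel()
r=least_squares(f,[.539,.2177,-1.48,.06]);print(r.x,r.fun.round(2))
E
```

```text
[ 0.53927222  0.21802015 -1.48128797  0.05434767] [ 2.82  1.21 -1.05 -1.38  0.48 -0.39 -2.2   0.75] -84.87154890240622
[ 0.52676326  0.21126383 -1.47537329  0.04840154] [-0.16  0.07  0.11 -0.19  0.07  0.11]
```

```bash
python3 -c "
from station import *
print(finish_job(), sense()['time_s'])"
```

```text
the job is handed in; nothing more can be done
the job is handed in; nothing more can be done
```

The empty tote is turned half round and stacked in the four seats of the loaded tote. As far as I can tell it is fully home under both catches. I handed the job in at about 21 s of the allowed 69 s, and no verdict was reported.

**What I did**
- I found both totes with the wrist camera and measured the seats about 1.3 mm off along the loaded tote's y.
- I gripped the rib and lifted; the tote weighed about 3.5 N. I turned it about 158°, which put its wide lip opposite the loaded one's.
- I lowered it in steps of about 1 mm. The push built to about 4 N beyond the weight at the catches, then fell away as they snapped.
- A light press then stopped at tool height 0.101 m, exactly 60 mm above the height at which I picked the tote up. I then released it and lifted clear.

**Last checks**
- **Home and level:** while the tote was still gripped, the height did not change under further light presses. The tilt read under 0.003 rad.
- **Position:** it is in line with the loaded tote to within about 1 mm.
- **Loaded tote:** its rim corners lie within about 1 pixel of where they were in the first scene picture.
- **Bystanders:** the jar and wheel look undisturbed in the last pictures. I did not measure them, and I did not look at the whetstone again at the end.
- **Cups:** I could not see them once the tote was on top, so I did not check them at the end.

**Checks that disagreed**
- **Wrist camera:** its height was about 2 mm low (58 mm) after allowing for its known bias, with residuals up to 3 pixels.
- **Scene camera:** a fit on only three corners came out about 12 mm off in height and position. I discounted it and relied on the contact height.

I did not tug the tote to test the catches.

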